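# Raise the camera monopod to its second stop and hold it for clamping

### The arm

A 6-joint arm with a two-finger parallel gripper is mounted at the origin on a cart in front of the work surface, level with it; the furniture and walls round the work are solid. World frame = base frame: x ahead of the robot, y to its left, z up, the work surface at z = 0. Lengths are in m, angles in rad, forces in N, time in s.
With the tool pointing down it reaches from about 0.375 to 0.9 m from the base axis. Payload 3.1 kg.
Tool frame: the origin (TCP) lies between the finger pads; the fingertips stand ahead of it and the grasp point (between the pads) lies 3 mm ahead of it (arm.tip_reach is the z of the fingertips in the tool frame, in m); z points along the fingers, y is the line along which they close (so a half turn about z gives the same grasp; the last joint's range is limited). The gripper opens to 85 mm and grips with 20 to 120 N. Pads are 22 mm wide; open, the fingers measure 114 mm over their backs; the gripper's body (76 mm by 85 mm) begins 54 mm behind the grasp point. The pads swing forward as they close: fully open they stand 13 mm farther back than shut.
Start: joints at [1.089, 0.527, 1.433, -0, 1.181, -0.178], TCP at [0.186, 0.597, 0.216] pointing down, gripper open.
Joint ranges: [-3.08, 3.08], [-0.75, 2.2], [0.22, 2.44], [-1.43, 4.57], [0, 2.65], [-2.85, 2.85]. Speed limits (rad/s): [2.79, 2.79, 3.14, 3.14, 3.14, 3.14].

### API

Orientations are given as a rotation vector (axis times angle).
In Python, from station import arm gives the robot as it stands.
- The arm moves only by the tool step_arm, never from a script. Its argument "targets" is a list of rows, each an object with "linear": the shift along the tool's x, y, z in mm, a list of three; "rot": the turn, a rotation vector about the tool's x, y, z in degrees, a list of three; "fingers": the finger opening in mm, from 0 to 85.4. In form: [{"linear": [tx, ty, tz], "rot": [wx, wy, wz], "fingers": fingers}, ...]. A call has 1 to 8 rows; each row shifts and turns the commanded pose from where the row before left it, along the tool's axes as they then stand; what a row does not reach is not made up. A row lasts 1/8 s, in which the tool goes at most 62.5 mm and 10.7 degrees, less where a joint would pass 70% of its speed; a pose out of reach is approached as far as the arm can. A call with a gripper value outside its range is refused whole. The fingers move at their own pace and stop on an object; "force" is the grip in N (left out, the last holds). Time passes only in rows, so rows that do not move let the fingers close. It gives the time, the measured TCP pose, the force, the opening and the grip force at its end, in the units of the state.
- arm.read_state(): the state, without advancing time (a new reading comes with each control period).
- arm.capture(name): name is "scene" or "top" or "wrist"; returns the picture (400x640x3 uint8, red, green, blue); there is no depth.
- arm.camera_params(name): a dict with "K" (3x3 intrinsics, pixels), "world_from_camera" (4x4, takes a point from camera to world coordinates); the wrist camera has in their place "hand_eye" (4x4, takes a point from camera to tool coordinates, whose origin is the TCP and whose axes are the flange's). Camera axes: x right, y down, z forward; pixel columns grow to the right and rows downward; lengths in m; the calibration is good to about 2 mm. The wrist camera is an equidistant fisheye: a pixel r from the principal point sees the ray r / f radians off the axis. A picture is of the moment at which its call begins: read the wrist's pose just before it. camera_params takes no time and is no camera call.
- arm.sign_off(): hands the job in; it is judged then, once.
Trained networks look in the newest picture that a camera, given by its name, has taken for a name from the list of things; names that differ only in an ending like _2 or _b are one class to them, and where a whole thing is asked for, a point or a joint stands for the part that bears it (a point fixed in the world has none). Each returns a list of dicts, best first, with "score" (0 to 1); they miss things now and then, are a little off and sometimes report something else, mostly with a low value. They report only what shows in the picture. A call takes as long as a camera call. They do not tell look-alikes from the thing itself.
- arm.trace(camera, query): "mask" (400x640 bool, what is visible of it) and "uv" ([column, row] in pixels, amid what is visible of it).
- arm.mark_of(camera, query): "uv" ([column, row] in pixels: a listed point, or the origin of a listed thing).
The state is a dict: "time_s": time; "qpos": joint angles; "qvel": joint speeds; "joint_torque": joint torques, N m; "eef_pos": TCP position; "ee_rot": TCP orientation; "force": force on the tool from outside, world axes, zero at the start; "wrist_torque": the same for the moment, N m; "width": finger opening in m; "grip_force": force on a finger pad.
Only numpy, scipy, OpenCV 4.12 (cv2) and the standard library are available. Lean on these libraries where they do the work, as an engineer would, in place of code of your own. Each camera call takes 0.05 s, during which the arm holds its last target. There are 200 camera calls.

### The job

Raise the little camera monopod on the desk: take its black head across the red release button and the side opposite, so that your grip squeezes the button in, draw the mast straight up past the first stop to the second and last one, and finish while still holding it up there, button squeezed in, so that I can tighten the collar. Grip gently, the head is thin plastic; keep the foot standing on the desk in its place and leave the other things alone.

Things in the scene. Friction and masses are not known exactly. Their poses are not given: they have to be found in the camera images.
- monopod: The monopod's foot and outer tube, loose on the desk, 1.2 to 1.6 kg: grey disc 130 mm across, 16 mm high, with an upright black tube 24 mm thick. Origin: centre of the underside; z up along the tube; x and y are also those of the mast's head, which cannot turn on the tube. An upward pull of about 12 N beyond the mast's weight lifts it.
- collar_lip (a point): Centre of the top lip of the ribbed grey clamp collar (32 mm thick, 22 mm high) at the tube's upper end, 135 mm above the desk; the mast comes out of it. A red ring on the mast comes level with this lip at each of the two stops.
- mast (a joint): How far the mast is drawn up, m: 0 fully in (the start), 0.045 first stop, 0.090 second stop, solid, end of travel. Locked at the start and at both stops unless the release button is squeezed in; keep it in while moving. Free, it (0.24 kg) slides with 1 N friction and sinks unless held up. Just above the first stop a ball detent takes about 5 N more to pass.
- release (a joint): Travel of the red release button, m: 0 out, 0.004 fully in; the catch is free beyond 0.0026. It is 24 mm along x, 20 mm high, stands 5 mm proud of the middle of the head's +y side and moves toward -y. 4 N starts it, 10 N holds it fully in; a grip across it and the head's -y side presses it in (35 mm across when out, 31 mm in).
- grip (a point): Where to take the head, fingers closing along this point's y axis: midway between the button's face (out) and the head's -y side, 17 mm below the block's top, 154 mm above the desk when the mast is in; rides up with it. The head bears at most 45 N of grip (on each side); 20 to 30 N is plenty.
- head_top (a point): Top centre of the round rubber camera pad (32 mm across), 7 mm above the head's black block, which is 42 mm along x, 30 mm along y and 34 mm high with its underside 2 mm above the collar's lip when the mast is in. A 6 mm screw stub stands 6 mm above this point.
- mug: Cream mug, 78 mm wide, 116 mm with its handle, 101 mm high, beside the monopod; which of the two stands left varies. Bystander.
- camera: Small black box camera waiting to be mounted, 62 x 40 x 42 mm. Bystander.
- phone: Black phone lying flat, 148 x 72 x 8 mm. Bystander.
- mouse: Black computer mouse, 125 x 68 x 42 mm. Bystander.
- earbud_case: Grey earbud case standing on edge, 23 x 60 x 45 mm. Bystander.
- marker: Blue and white marker pen lying flat, 135 mm long, 17 mm thick. Bystander.
Things that resemble listed ones, but are neither listed nor needed, are in the scene too. Leave any orange look-alike of the monopod alone.

How it is judged:
By the outcome, as a careful person would: the job done as asked, in the order asked, and still so for the second after the job is handed in, while the arm keeps its last pose, push and grip.
It also fails if it takes over 32 s, if anything falls off the work surface, if the arm or the gripper's body presses on something with over 40 N, if the wrist force passes 120 N, or if a joint passes its speed limit or range.

## Working session

There is one attempt and no reset: what is moved stays moved. The work goes in short steps, Python scripts to look and compute and a tool call to move; the robot and the scene stay as the last step left them, time stands still between calls to the robot, and variables do not carry over. Pictures are saved under pics/ and viewed, at most 10 in all, crops included, and the job is handed in when it is done.

Besides the shell and the picture viewer there is one more tool, called after "Request:" as a command line: name --argument value ..., lists and objects as JSON in quotes. step_arm: Moves the arm, as the interface text tells. Its arguments: {"type":"object","properties":{"targets":{"type":"array","items":{"type":"object","properties":{"linear":{"type":"array","items":{"type":"number"}},"rot":{"type":"array","items":{"type":"number"}},"fingers":{"type":"number"}}}},"force":{"type":"number"}},"required":["targets"]}

```bash
mkdir -p pics; cat > h.py <<'E'
from station import arm
import numpy as np, cv2
from scipy.spatial.transform import Rotation as R
def save(n,im): cv2.imwrite(f'pics/{n}.png',im[:,:,::-1])
def ray(cam,uv):
    p=arm.camera_params(cam);T=np.array(p['world_from_camera']);d=np.linalg.inv(p['K'])@[uv[0],uv[1],1]
    d=T[:3,:3]@d; return T[:3,3],d/np.linalg.norm(d)
def atz(cam,uv,z):
    o,d=ray(cam,uv); return o+d*(z-o[2])/d[2]
def proj(cam,P):
    p=arm.camera_params(cam);q=np.linalg.inv(p['world_from_camera'])@np.r_[P,1]; u=p['K']@q[:3]; return u[:2]/u[2]
E
python3 - <<'E'
from h import *
s=arm.capture('scene');t=arm.capture('top')
save('both',cv2.resize(np.vstack([s,t]),(480,600))) 
save('scene0',s);save('top0',t)
for c in('scene','top'):
    for q in('monopod','collar_lip','grip','head_top','release','mug'):
        for f in ('mark_of','trace'):
            if q in('release','mug') and f=='mark_of' or q in('collar_lip','grip','head_top') and f=='trace':continue
            print(c,q,f,[(round(r['score'],2),np.round(r['uv'],1).tolist()) for r in getattr(arm,f)(c,q)[:3]])
print(arm.read_state()['time_s'],arm.read_state()['ee_rot'],arm.tip_reach)
E
```

```text
scene monopod mark_of [(0.78, [426.5, 189.2]), (0.76, [361.6, 273.3]), (0.61, [337.0, 356.3])]
scene monopod trace [(0.87, [340.3, 348.4]), (0.83, [366.2, 264.5]), (0.71, [430.6, 175.5])]
scene collar_lip mark_of [(0.91, [366.8, 224.3]), (0.66, [431.2, 147.1]), (0.63, [340.5, 306.1])]
scene grip mark_of [(0.83, [368.4, 221.5]), (0.74, [343.4, 300.3]), (0.55, [431.9, 143.7])]
scene head_top mark_of [(0.66, [372.0, 210.1]), (0.65, [341.6, 287.1]), (0.6, [432.0, 138.2])]
scene release trace [(0.64, [329.7, 296.7]), (0.49, [369.8, 215.7])]
scene mug trace [(0.74, [409.9, 196.6])]
top monopod mark_of [(0.86, [418.7, 262.0]), (0.7, [218.7, 266.3]), (0.65, [287.0, 251.8])]
top monopod trace [(0.9, [423.7, 260.2]), (0.79, [287.4, 252.3]), (0.68, [219.2, 264.9])]
top collar_lip mark_of [(0.87, [433.1, 262.3]), (0.73, [207.6, 264.7]), (0.69, [281.5, 249.7])]
top grip mark_of [(0.71, [276.4, 250.7]), (0.56, [433.5, 262.0]), (0.51, [205.8, 264.7])]
top head_top mark_of [(0.69, [434.2, 260.7]), (0.52, [280.4, 251.1]), (0.48, [203.7, 264.7])]
top release trace [(0.61, [278.6, 146.9])]
top mug trace []
0.8 [4.73766719e-01 3.10565703e+00 6.39817455e-06] 0.022
```

View pics/scene0.png

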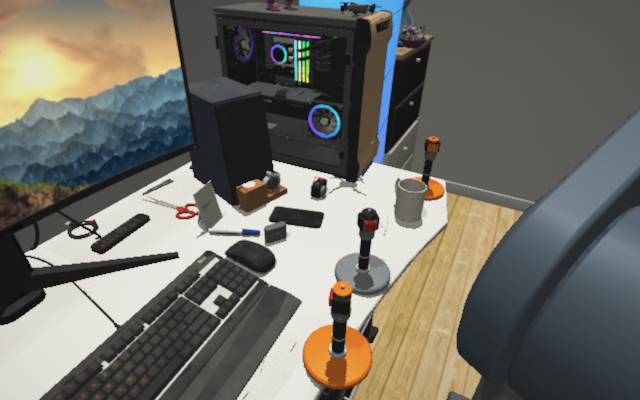

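View pics/top0.png

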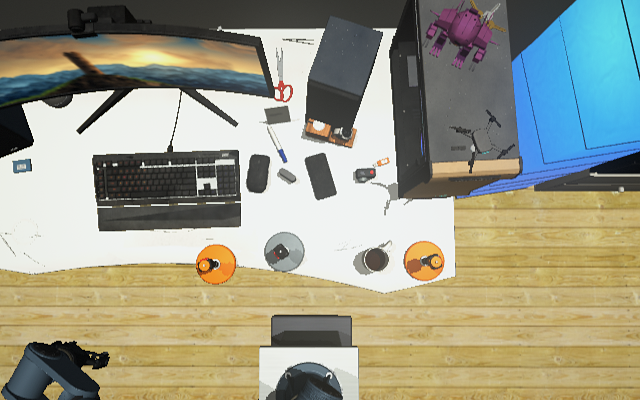

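Candidates: grey-footed monopod at scene (366,264) / top (285,252). Orange look-alikes are at scene (338,350) / top (216,264) and scene (430,180) / top (424,261). I choose the grey one, since the description says a grey disc, and check it in a close crop.

```bash
python3 - <<'E'
from h import *
s=cv2.imread('pics/scene0.png');t=cv2.imread('pics/top0.png')
a=cv2.resize(s[195:300,325:405],(400,525),interpolation=cv2.INTER_CUBIC);b=cv2.resize(t[225:281,255:311],(400,400),interpolation=cv2.INTER_CUBIC)
b=cv2.copyMakeBorder(b,0,125,0,0,cv2.BORDER_CONSTANT)
cv2.imwrite('pics/crop.png',np.hstack([a,b]))
for n,z,us,ut in (('lip',.135,(366.8,224.3),(281.5,249.7)),('grip',.154,(368.4,221.5),(276.4,250.7)),('top',.178,(372,210.1),(280.4,251.1)),('foot',0,(361.6,273.3),(287,251.8))):
    print(n,atz('scene',us,z).round(4),atz('top',ut,z).round(4))
for c in('scene','top'):
    o,d=ray(c,(320,200));print(c,o,d)
# disc fit in top: grey mask
for c in ('top','scene'):
    m=[r for r in arm.trace(c,'monopod')]
    for r in m: print(c,r['score'],r['uv'],r['mask'].sum())
E
```

```text
lip [0.4605 0.0679 0.135 ] [0.4597 0.0799 0.135 ]
grip [0.4534 0.0815 0.154 ] [0.4566 0.0936 0.154 ]
top [0.4515 0.0714 0.178 ] [0.4554 0.08   0.178 ]
foot [0.4561 0.0792 0.    ] [0.4536 0.0715 0.    ]
scene [0.25956586 0.70084218 0.62448622] [ 0.37472467 -0.74807056 -0.54769686]
top [ 0.45187508 -0.03063004  1.6881217 ] [ 0.10103883 -0.00324085 -0.9948772 ]
top 0.9 [423.7, 260.2] 1286
top 0.79 [287.4, 252.3] 1228
top 0.68 [219.2, 264.9] 1280
scene 0.87 [340.3, 348.4] 4358
scene 0.83 [366.2, 264.5] 2481
scene 0.71 [430.6, 175.5] 929
```

View pics/crop.png

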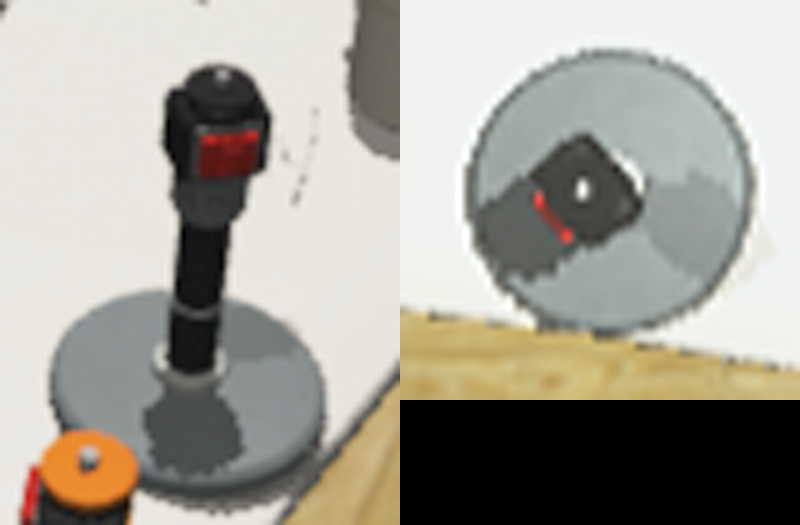

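The crop confirms the grey disc, black head and red button. In the top picture the stub is at about (280.6,251.3) and the button faces lower left. In the scene picture the stub is at about (369.4,210).

```bash
cat >> h.py <<'E'
def delta(P,rv):
    s=arm.read_state(); A=R.from_rotvec(s['ee_rot']); 
    return A.inv().apply(np.array(P)-s['eef_pos'])*1000,np.degrees((A.inv()*rv).as_rotvec())
def down(yaw): # tool z down, tool y toward yaw (deg)
    y=np.array([np.cos(np.radians(yaw)),np.sin(np.radians(yaw)),0]);z=np.array([0,0,-1.]);return R.from_matrix(np.c_[np.cross(y,z),y,z])
def head(C,yaw):
    c,s=np.cos(np.radians(yaw-90)),np.sin(np.radians(yaw-90));M=np.array([[c,-s,0],[s,c,0],[0,0,1]])
    L=np.array([[x,y,.171] for x in(-.021,.021) for y in(-.015,.015)]+[[-.012,.02,.164],[.012,.02,.164],[0,0,.184]])
    return L@M.T+np.r_[C,0]
E
python3 - <<'E'
from h import *
print(atz('top',(280.6,251.3),.183),atz('scene',(369.4,210),.183),atz('top',(284.4,251.6),.016))
# crop points -> head corners fit
from scipy.optimize import least_squares
t=lambda u,v:np.array([(u-400)/7.143+255-.43,v/7.143+225-.43])
obs={'st':t(583,188),'b1':t(540,200),'b2':t(570,240),'top':t(583,133),'rt':t(643,205)}
def f(p):
    H=[proj('top',q) for q in head(p[:2],p[2])]
    return np.r_[H[6]-obs['st'],H[4]-obs['b1'],H[5]-obs['b2'],H[0]-obs['top'],H[2]-obs['rt']]
def g(p):
    H=[proj('top',q) for q in head(p[:2],p[2])]
    return np.r_[H[6]-obs['st'],H[5]-obs['b1'],H[4]-obs['b2'],H[0]-obs['top'],H[2]-obs['rt']]
for k in(f,g):
    r=least_squares(k,[.456,.075,128],x_scale=[.01,.01,10]);print(r.x,r.fun.round(1))
print([d.round(1).tolist() for d in delta((.454,.076,.29),down(128))])
print(arm.camera_params('wrist'))
E
```

```text
[0.45482396 0.07902534 0.183     ] [0.45428614 0.08082473 0.183     ] [0.45419853 0.07890609 0.016     ]Traceback (most recent call last):
  File "<stdin>", line 14, in <module>
    return func(*args, **kwargs)
    result = trf(vector_fun.fun, vector_fun.jac, x0, f0, J0, lb, ub, ftol, xtol,
                 gtol, max_nfev, x_scale, loss_function, tr_solver,
                 tr_options.copy(), verbose, callback=callback_wrapped)
    return trf_no_bounds(
        fun, jac, x0, f0, J0, ftol, xtol, gtol, max_nfev, x_scale,
        loss_function, tr_solver, tr_options, verbose, callback=callback)
    f_new = fun(x_new)
    self._update_fun()
    ~~~~~~~~~~~~~~~~^^
    self.f = self.fun_wrapped(xp_copy(self.x))
             ~~~~~~~~~~~~~~~~^^^^^^^^^^^^^^^^^
    return np.atleast_1d(self.fun(x))
                         ~~~~~~~~^^^
    return self.f(x, *self.args, **self.kwargs)
           ~~~~~~^^^^^^^^^^^^^^^^^^^^^^^^^^^^^^
  File "<stdin>", line 8, in f
  File "h.py", line 11, in proj
    p=arm.camera_params(cam);q=np.linalg.inv(p['world_from_camera'])@np.r_[P,1]; u=p['K']@q[:3]; return u[:2]/u[2]
ValueError: time passes only in moves, steps and waits
```

```bash
python3 - <<'E'
from h import *
print([d.round(1).tolist() for d in delta((.4545,.0795,.29),down(128))])
print(arm.camera_params('wrist'),arm.read_state()['time_s'])
E
```

```text
[[-410.1, -413.6, -73.7], [0.0, 0.0, -55.3]]
{'K': array([[309.70691629,   0.        , 323.9926256 ],
       [  0.        , 309.70691629, 203.07247506],
       [  0.        ,   0.        ,   1.        ]]), 'hand_eye': array([[-5.19541093e-04, -9.49589959e-01, -3.13494241e-01,
         8.06997855e-02],
       [ 9.99999310e-01, -8.23693605e-04,  8.37752048e-04,
         2.86323776e-04],
       [-1.05374413e-03, -3.13493589e-01,  9.49589732e-01,
        -1.58037750e-01],
       [ 0.00000000e+00,  0.00000000e+00,  0.00000000e+00,
         1.00000000e+00]])} 0.9
```

Request:
step_arm --targets '[{"linear": [0,0,-37],"rot": [0,0,0],"fingers": 85},{"linear": [0,0,-37],"rot": [0,0,0],"fingers": 85},{"linear": [-41,-41,0],"rot": [0,0,0],"fingers": 85},{"linear": [-41,-41,0],"rot": [0,0,0],"fingers": 85},{"linear": [-41,-41,0],"rot": [0,0,0],"fingers": 85},{"linear": [-41,-41,0],"rot": [0,0,0],"fingers": 85},{"linear": [-41,-41,0],"rot": [0,0,0],"fingers": 85},{"linear": [-41,-41,0],"rot": [0,0,0],"fingers": 85}]' --force 25

```text
time_s: 1.9
eef_pos: [0.3485, 0.2868, 0.2907]
ee_rot: [0.473, 3.105, 0.001]
force: [0.9, -0.1, -0.5]
width: 0.0852
grip_force: 0.0
```

Request:
step_arm --targets '[{"linear": [-41,-41,0],"rot": [0,0,0],"fingers": 85},{"linear": [-41,-41,0],"rot": [0,0,0],"fingers": 85},{"linear": [-41,-41,0],"rot": [0,0,0],"fingers": 85},{"linear": [-41,-44,0],"rot": [0,0,0],"fingers": 85},{"linear": [0,0,0],"rot": [0,0,-9.5],"fingers": 85},{"linear": [0,0,0],"rot": [0,0,-9.5],"fingers": 85},{"linear": [0,0,0],"rot": [0,0,-9],"fingers": 85},{"linear": [0,0,0],"rot": [0,0,-9],"fingers": 85}]'

```text
time_s: 2.9
eef_pos: [0.4545, 0.0799, 0.2904]
ee_rot: [-0.544, 3.094, -0.0]
force: [0.3, 0.0, -0.1]
width: 0.0845
grip_force: 0.0
```

Request:
step_arm --targets '[{"linear": [0,0,0],"rot": [0,0,-9],"fingers": 85},{"linear": [0,0,0],"rot": [0,0,-9.3],"fingers": 85},{"linear": [0,0,0],"rot": [0,0,0],"fingers": 85},{"linear": [0,0,0],"rot": [0,0,0],"fingers": 85}]'

```text
time_s: 3.4
eef_pos: [0.4545, 0.0801, 0.2904]
ee_rot: [-1.018, 2.972, -0.0]
force: [-0.2, 0.1, -0.3]
width: 0.0852
grip_force: 0.0
```

```bash
cat >> h.py <<'E'
def wproj(P,s,wp):
    H=np.array(wp['hand_eye']);K=np.array(wp['K']);A=R.from_rotvec(s['ee_rot'])
    q=A.inv().apply(np.atleast_2d(P)-s['eef_pos']);c=(q-H[:3,3])@H[:3,:3]
    r=np.hypot(c[:,0],c[:,1]);th=np.arctan2(r,c[:,2]);k=K[0,0]*th/np.maximum(r,1e-9)
    return np.c_[c[:,0]*k+K[0,2],c[:,1]*k+K[1,2]]
E
python3 - <<'E'
from h import *
s=arm.read_state();w=arm.capture('wrist');save('w0',w);wp=arm.camera_params('wrist')
print(s['time_s'],s['eef_pos'],s['qpos'],[d.round(1).tolist() for d in delta((.4545,.0795,.29),down(128))])
p=wproj(head((.4545,.0795),128),s,wp);print(p.round(1))
print([ (r['score'],r['uv']) for r in arm.trace('wrist','release')])
for q in('head_top','grip'):print([ (r['score'],r['uv']) for r in arm.mark_of('wrist',q)])
c=p[6]; x,y=int(c[0])-80,max(0,int(c[1])-60); x=max(0,x)
for a in p: cv2.circle(w,tuple(int(round(v)) for v in a),0,(0,255,0),-1)
print(x,y);save('w0c',cv2.resize(w[y:y+120,x:x+160],(800,600),interpolation=cv2.INTER_NEAREST))
E
```

```text
3.4 [0.45449677 0.08008798 0.29038809] [-6.84517286e-02  2.11162970e-01  1.72663567e+00 -4.39312364e-05
  1.20367525e+00 -2.29933018e+00] [[0.4, -0.4, 0.4], [-0.0, 0.0, -0.2]]
[[306.5 169.1]
 [339.3 168.9]
 [307.4 212.2]
 [338.9 212.1]
 [344.2 176.7]
 [343.8 200.9]
 [323.  195.1]]
[]
[(0.97, [497.0, 281.3])]
[(0.79, [487.0, 273.4]), (0.59, [321.4, 185.4])]
243 135
```

View pics/w0c.png

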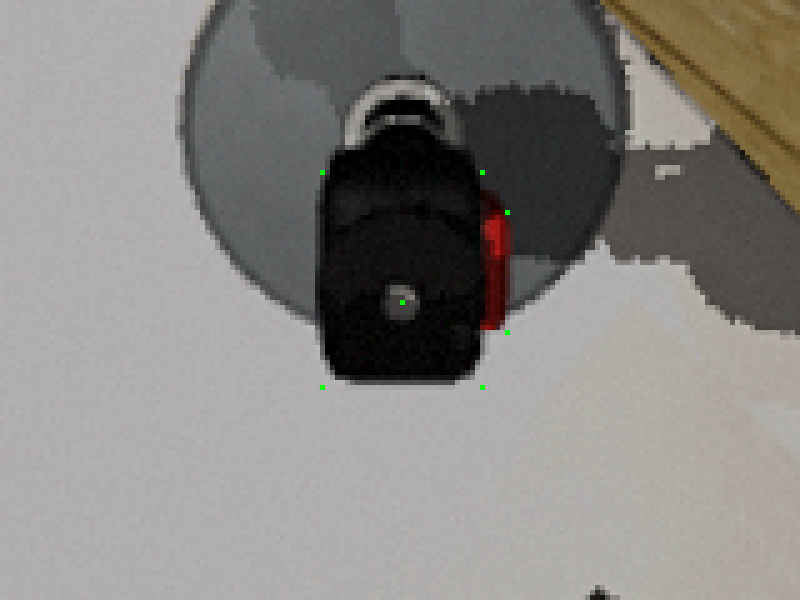

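The projected model (green) falls on the block corners and on the stub at crop (402,302), and the button is at the right (495,260). Position and yaw are therefore good to about 1 mm. Next I descend and close to just short of contact.

Request:
step_arm --targets '[{"linear": [0.4,2.1,20],"rot": [0,0,0],"fingers": 85},{"linear": [0,0,40],"rot": [0,0,0],"fingers": 85},{"linear": [0,0,40],"rot": [0,0,0],"fingers": 70},{"linear": [0,0,22],"rot": [0,0,0],"fingers": 60},{"linear": [0,0,9.4],"rot": [0,0,0],"fingers": 50},{"linear": [0,0,0],"rot": [0,0,0],"fingers": 42},{"linear": [0,0,0],"rot": [0,0,0],"fingers": 42}]' --force 24

```text
time_s: 4.47
eef_pos: [0.4538, 0.0814, 0.1598]
ee_rot: [-1.021, 2.969, -0.001]
force: [-0.6, -0.5, -1.0]
width: 0.0421
grip_force: 0.0
```

```bash
python3 - <<'E'
from h import *
s=arm.read_state();w=arm.capture('wrist');sc=arm.capture('scene')
print(s['time_s'],s['eef_pos'],s['width'],s['force'],[d.round(1).tolist() for d in delta((.4545,.0795,.159),down(128))])
a=cv2.resize(w[100:300,220:420],(400,400),interpolation=cv2.INTER_CUBIC);b=cv2.resize(sc[170:300,310:440],(400,400),interpolation=cv2.INTER_CUBIC)
save('w1',np.hstack([a,b]))
E
```

```text
4.475 [0.45380361 0.08144813 0.15979161] 0.04214926499833683 [-0.61803751 -0.48411527 -1.00332003] [[0.6, -2.0, 0.9], [-0.1, 0.1, -0.1]]
```

View pics/w1.png

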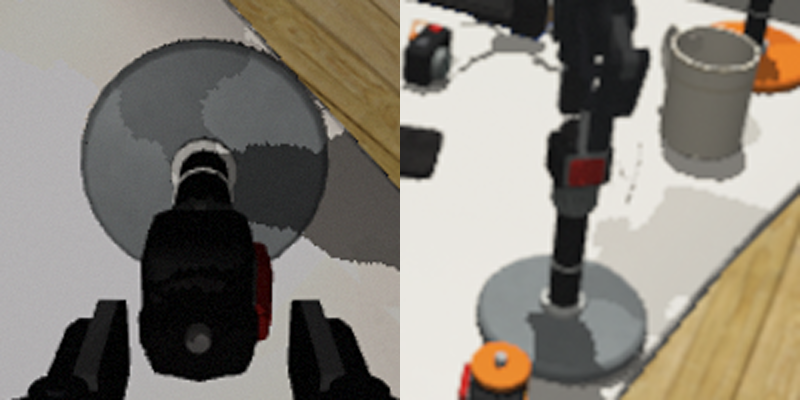

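The pads straddle the head with a gap on both sides (crop: left pad 128 to head 140, button 270 to right pad 290), so I shift 0.5 mm toward -y. Then I close in step with a small sideways shift so that the button goes in without pushing the head.

Request:
step_arm --targets '[{"linear": [0.5,-0.5,0],"rot": [0,0,0],"fingers": 37},{"linear": [0,0,0],"rot": [0,0,0],"fingers": 35},{"linear": [0,-0.5,0],"rot": [0,0,0],"fingers": 34},{"linear": [0,-0.5,0],"rot": [0,0,0],"fingers": 33}]'

```text
time_s: 5.08
eef_pos: [0.4545, 0.0797, 0.1593]
ee_rot: [-1.021, 2.969, -0.002]
force: [1.7, -1.9, 2.1]
width: 0.0332
grip_force: 1.4
```

Request:
step_arm --targets '[{"linear": [0,0,0],"rot": [0,0,0],"fingers": 31},{"linear": [0,0,0],"rot": [0,0,0],"fingers": 27},{"linear": [0,0,0],"rot": [0,0,0],"fingers": 24},{"linear": [0,0,0],"rot": [0,0,0],"fingers": 24}]' --force 25

```text
time_s: 5.58
eef_pos: [0.455, 0.0792, 0.1596]
ee_rot: [-1.022, 2.968, -0.004]
force: [2.4, -5.0, 5.5]
width: 0.0299
grip_force: 24.3
```

Request:
step_arm --targets '[{"linear": [0,-0.7,0],"rot": [0,0,0],"fingers": 24},{"linear": [0,0,-4],"rot": [0,0,0],"fingers": 24},{"linear": [0,0,-6],"rot": [0,0,0],"fingers": 24},{"linear": [0,0,0],"rot": [0,0,0],"fingers": 24}]'

```text
time_s: 6.08
eef_pos: [0.4503, 0.0803, 0.1673]
ee_rot: [1.019, -2.964, -0.006]
force: [-0.9, 0.5, -16.7]
width: 0.0294
grip_force: 26.0
```

```bash
python3 - <<'E'
from h import *
s=arm.read_state();w=arm.capture('wrist');sc=arm.capture('scene')
print(s['time_s'],s['eef_pos'],s['width'],s['force'],s['wrist_torque'],R.from_rotvec(s['ee_rot']).as_matrix()[:,2])
a=cv2.resize(w[100:300,220:420],(400,400),interpolation=cv2.INTER_CUBIC);b=cv2.resize(sc[180:300,320:440],(400,400),interpolation=cv2.INTER_CUBIC)
save('w2',np.hstack([a,b]))
E
```

```text
6.075 [0.45032351 0.08033498 0.1672528 ] 0.029392811250031743 [ -0.89709591   0.50583408 -16.66823137] [0.00372944 0.04658708 0.0290378 ] [-0.00786354  0.0015933  -0.99996781]
```

View pics/w2.png

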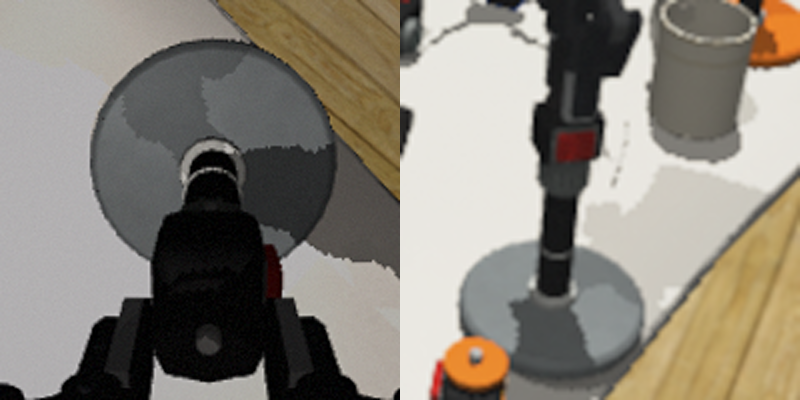

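The foot has been lifted about 8 mm with the mast still locked. The button still shows red, full and proud, below the right pad (left crop 272,270; right crop 575,147), so the pads sat too high on the block. I put it back exactly and check the finger geometry.

Request:
step_arm --targets '[{"linear": [0,0,4],"rot": [0,0,0],"fingers": 24},{"linear": [0,0,4],"rot": [0,0,0],"fingers": 24},{"linear": [0,0,2],"rot": [0,0,0],"fingers": 24},{"linear": [0,0.7,0],"rot": [0,0,0],"fingers": 24},{"linear": [0,0,0],"rot": [0,0,0],"fingers": 24}]'

```text
time_s: 6.8
eef_pos: [0.4538, 0.0803, 0.1597]
ee_rot: [-1.021, 2.97, -0.0]
force: [-3.3, 3.8, 0.7]
width: 0.0294
grip_force: 28.4
```

```bash
python3 - <<'E'
from h import *
s=arm.read_state();print(s['time_s'],s['eef_pos'],s['width'],s['force'],arm.tip_reach)
wp=arm.camera_params('wrist');A=R.from_rotvec(s['ee_rot'])
for z in(-.015,-.01,-.005,0,.005,.01,.022):
    P=A.apply([[x,.015,z] for x in(-.011,.011)])+s['eef_pos']
    print(z,((wproj(P,s,wp)-[220,100])*2).round(0).tolist())
E
```

```text
6.8 [0.45380128 0.08030706 0.15974999] 0.02938786837873987 [-3.28734157  3.83029618  0.71983496] 0.022
-0.015 [[262.0, 360.0], [265.0, 288.0]]
-0.01 [[261.0, 350.0], [263.0, 279.0]]
-0.005 [[259.0, 341.0], [262.0, 272.0]]
0 [[258.0, 333.0], [260.0, 264.0]]
0.005 [[257.0, 324.0], [259.0, 257.0]]
0.01 [[256.0, 316.0], [258.0, 251.0]]
0.022 [[253.0, 299.0], [255.0, 236.0]]
```

```bash
python3 - <<'E'
from h import *
s=arm.read_state();w=arm.capture('wrist');sc=arm.capture('scene');wp=arm.camera_params('wrist');A=R.from_rotvec(s['ee_rot'])
tips=A.apply([[x,y,z] for z in(.022,0.) for y in(.015,-.015) for x in(-.011,.011)])+s['eef_pos']
H=head((.4545,.0795),128)
def ov(im,P,o,k,sz,col):
    for p in P: cv2.circle(im,tuple(((p-o+.5)*k).astype(int).tolist()),3,col,-1)
o1=np.array([265,150]);a=cv2.resize(w[150:290,265:405-20],(514,600),interpolation=cv2.INTER_CUBIC)
o1k=600/140
ov(a,wproj(tips,s,wp),o1,o1k,0,(0,255,0));ov(a,wproj(H,s,wp),o1,o1k,0,(255,255,0))
o2=np.array([350,190]);b=cv2.resize(sc[190:250,350:378+1],(286,592),interpolation=cv2.INTER_CUBIC);b=cv2.copyMakeBorder(b,0,8,0,0,0)
k2=592/60
ov(b,[proj('scene',p) for p in tips],o2,k2,0,(0,255,0));ov(b,[proj('scene',p) for p in H],o2,k2,0,(255,255,0))
save('w3',np.hstack([a,b]))
E
```

```text
(no output)
```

View pics/w3.png

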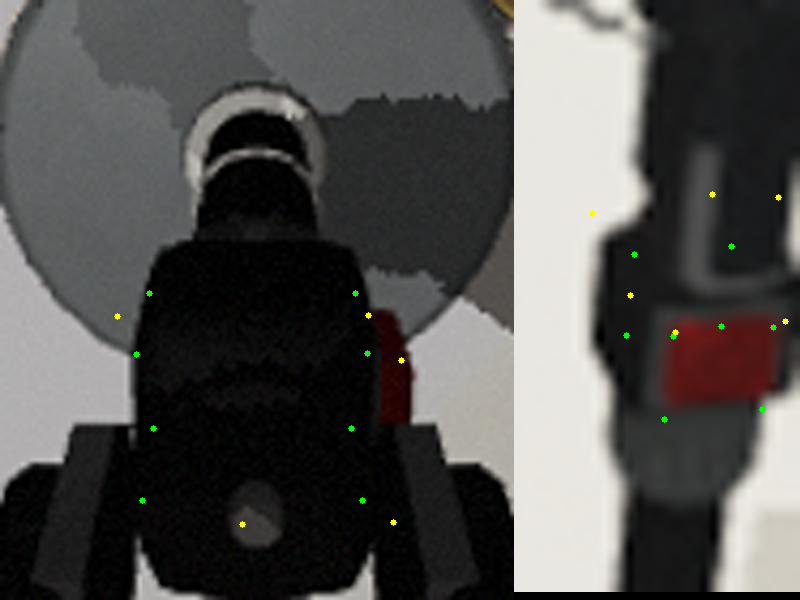

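The scene inset (right) shows the pads ending at about row 285, just above the red button's top at 320. The fingertips are therefore about 25 mm higher than I assumed, and only the block's top was gripped. I open, go lower in small watched steps, and look again.

Request:
step_arm --targets '[{"linear": [0,0,0],"rot": [0,0,0],"fingers": 36},{"linear": [0,0,0],"rot": [0,0,0],"fingers": 46},{"linear": [0,0,0],"rot": [0,0,0],"fingers": 46},{"linear": [0,0,6],"rot": [0,0,0],"fingers": 46},{"linear": [0,0,6],"rot": [0,0,0],"fingers": 46},{"linear": [0,0,4],"rot": [0,0,0],"fingers": 46},{"linear": [0,0,0],"rot": [0,0,0],"fingers": 46}]'

```text
time_s: 7.78
eef_pos: [0.4531, 0.08, 0.1424]
ee_rot: [1.021, -2.97, -0.001]
force: [0.6, -1.2, -0.4]
width: 0.0459
grip_force: 0.0
```

```bash
python3 - <<'E'
from h import *
s=arm.read_state();w=arm.capture('wrist');sc=arm.capture('scene');wp=arm.camera_params('wrist');A=R.from_rotvec(s['ee_rot'])
print(s['time_s'],s['eef_pos'],s['force'],s['width'],[d.round(1).tolist() for d in delta((.4545,.0795,.159),down(128))])
H=head((.4545,.0795),128)
o1=np.array([240,150]);a=cv2.resize(w[150:300,240:410],(510,450),interpolation=cv2.INTER_CUBIC)
for p in wproj(H,s,wp): cv2.circle(a,tuple(((p-o1+.5)*3).astype(int).tolist()),2,(255,255,0),-1)
b=cv2.resize(sc[185:250,350:390],(277,450),interpolation=cv2.INTER_CUBIC)
for p in H: cv2.circle(b,tuple(((proj('scene',p)-[350,185]+.5)*450/65).astype(int).tolist()),2,(255,255,0),-1)
save('w4',np.hstack([a,b]))
E
```

```text
7.775 [0.45307022 0.08001825 0.1423851 ] [ 0.57910635 -1.1958945  -0.42109903] 0.045894746071929726 [[-0.5, -1.0, -16.2], [0.0, -0.0, -0.0]]
```

View pics/w4.png

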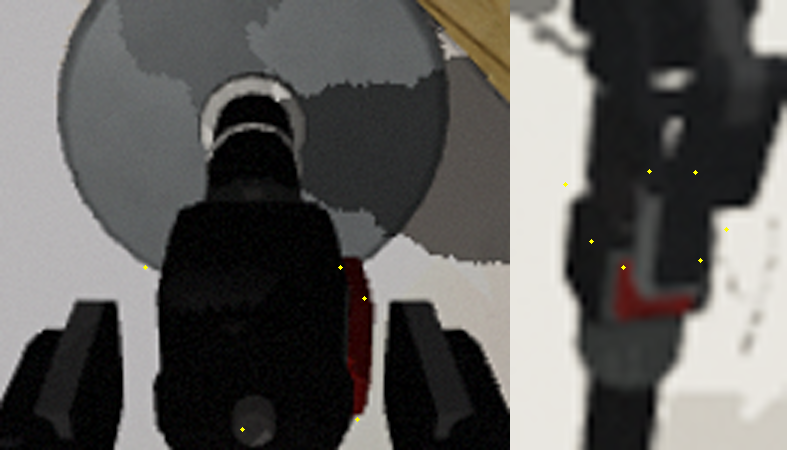

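The pad now covers the upper two thirds of the button (right inset 660,250, red still showing below to 315), and the head sits about 1.8 mm toward tool +y of the pad centre. I go 6 mm lower, shift, then close.

Request:
step_arm --targets '[{"linear": [1.2,1.8,2],"rot": [0,0,0],"fingers": 46},{"linear": [0,0,2],"rot": [0,0,0],"fingers": 42},{"linear": [0,0,2],"rot": [0,0,0],"fingers": 38},{"linear": [0,0,0],"rot": [0,0,0],"fingers": 36},{"linear": [0,0,0],"rot": [0,0,0],"fingers": 36}]'

```text
time_s: 8.5
eef_pos: [0.451, 0.0809, 0.1367]
ee_rot: [1.021, -2.97, -0.001]
force: [-0.0, 1.3, -1.2]
width: 0.0361
grip_force: 0.7
```

Request:
step_arm --targets '[{"linear": [0,0,0],"rot": [0,0,0],"fingers": 34.5},{"linear": [0,-0.5,0],"rot": [0,0,0],"fingers": 33.5},{"linear": [0,-0.5,0],"rot": [0,0,0],"fingers": 32.5},{"linear": [0,-0.5,0],"rot": [0,0,0],"fingers": 31}]'

```text
time_s: 9.0
eef_pos: [0.4521, 0.0795, 0.1372]
ee_rot: [1.021, -2.971, -0.001]
force: [-1.9, 0.4, 4.7]
width: 0.0313
grip_force: 11.9
```

Request:
step_arm --targets '[{"linear": [0,0,0],"rot": [0,0,0],"fingers": 27},{"linear": [0,0,0],"rot": [0,0,0],"fingers": 24},{"linear": [0,0,0],"rot": [0,0,0],"fingers": 24},{"linear": [0,0,0],"rot": [0,0,0],"fingers": 24}]'

```text
time_s: 9.5
eef_pos: [0.452, 0.0796, 0.1373]
ee_rot: [1.021, -2.971, -0.001]
force: [-1.7, 0.1, 6.5]
width: 0.0305
grip_force: 24.2
```

Request:
step_arm --targets '[{"linear": [0,0,-2],"rot": [0,0,0],"fingers": 24},{"linear": [0,0,-2],"rot": [0,0,0],"fingers": 24},{"linear": [0,0,0],"rot": [0,0,0],"fingers": 24}]'

```text
time_s: 9.88
eef_pos: [0.452, 0.0796, 0.1408]
ee_rot: [1.021, -2.97, -0.001]
force: [-1.1, 0.6, -2.5]
width: 0.0305
grip_force: 25.2
```

The mast moves freely now: 3.5 mm up at about 2.5 N.

Request:
step_arm --targets '[{"linear": [0,0,-5],"rot": [0,0,0],"fingers": 24},{"linear": [0,0,-7],"rot": [0,0,0],"fingers": 24},{"linear": [0,0,-7],"rot": [0,0,0],"fingers": 24},{"linear": [0,0,-7],"rot": [0,0,0],"fingers": 24},{"linear": [0,0,-6],"rot": [0,0,0],"fingers": 24},{"linear": [0,0,-4],"rot": [0,0,0],"fingers": 24},{"linear": [0,0,0],"rot": [0,0,0],"fingers": 24}]'

```text
time_s: 10.75
eef_pos: [0.452, 0.0796, 0.1772]
ee_rot: [1.022, -2.971, -0.0]
force: [-3.0, 0.7, -1.0]
width: 0.0305
grip_force: 25.7
```

Request:
step_arm --targets '[{"linear": [0,0,-3],"rot": [0,0,0],"fingers": 24},{"linear": [0,0,-3],"rot": [0,0,0],"fingers": 24},{"linear": [0,0,-3],"rot": [0,0,0],"fingers": 24},{"linear": [0,0,-3],"rot": [0,0,0],"fingers": 24},{"linear": [0,0,0],"rot": [0,0,0],"fingers": 24}]'

```text
time_s: 11.38
eef_pos: [0.4521, 0.0796, 0.1893]
ee_rot: [1.022, -2.97, -0.0]
force: [-2.4, 1.2, -0.2]
width: 0.0306
grip_force: 26.6
```

Request:
step_arm --targets '[{"linear": [0,0,-6],"rot": [0,0,0],"fingers": 24},{"linear": [0,0,-7],"rot": [0,0,0],"fingers": 24},{"linear": [0,0,-7],"rot": [0,0,0],"fingers": 24},{"linear": [0,0,-6],"rot": [0,0,0],"fingers": 24},{"linear": [0,0,-4],"rot": [0,0,0],"fingers": 24},{"linear": [0,0,-2],"rot": [0,0,0],"fingers": 24},{"linear": [0,0,0],"rot": [0,0,0],"fingers": 24}]'

```text
time_s: 12.25
eef_pos: [0.4521, 0.0796, 0.2211]
ee_rot: [1.021, -2.971, -0.0]
force: [-3.0, 1.9, -1.8]
width: 0.0306
grip_force: 26.7
```

```bash
python3 - <<'E'
from h import *
s=arm.read_state();w=arm.capture('wrist');sc=arm.capture('scene')
print(s['time_s'],s['eef_pos'],s['force'],s['width'])
b=cv2.resize(sc[175:300,320:420],(400,500),interpolation=cv2.INTER_CUBIC);a=cv2.resize(w[60:260,240:400],(400,500),interpolation=cv2.INTER_CUBIC)
save('w5',np.hstack([a,b]))
E
```

```text
12.25 [0.45209861 0.07956549 0.22105058] [-2.98713938  1.88899201 -1.8463092 ] 0.030576214454703775
```

View pics/w5.png

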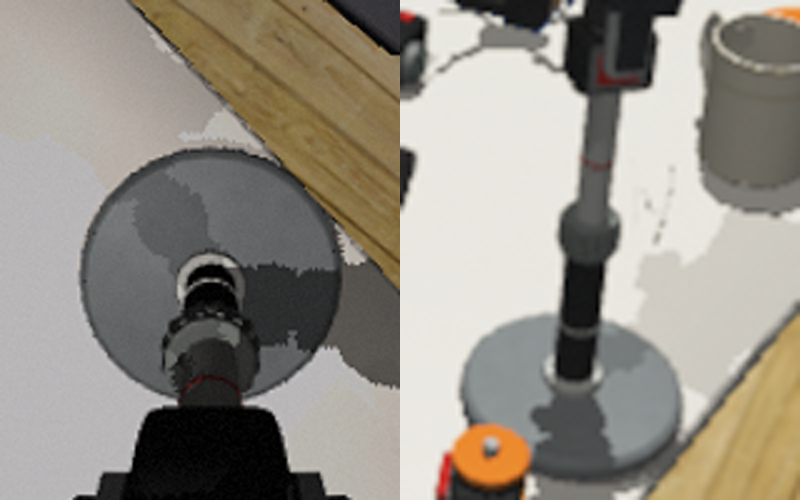

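The foot stands flat and the mast is well out. The first red ring is above the collar (595,163) and the second is still hidden in it. I creep up to the last stop, watching the force.

Request:
step_arm --targets '[{"linear": [0,0,-2],"rot": [0,0,0],"fingers": 24},{"linear": [0,0,-1.5],"rot": [0,0,0],"fingers": 24},{"linear": [0,0,-1],"rot": [0,0,0],"fingers": 24},{"linear": [0,0,0],"rot": [0,0,0],"fingers": 24}]'

```text
time_s: 12.85
eef_pos: [0.4522, 0.0795, 0.2255]
ee_rot: [1.021, -2.971, -0.0]
force: [-3.8, 1.9, -1.9]
width: 0.0307
grip_force: 26.7
```

Request:
step_arm --targets '[{"linear": [0,0,-0.7],"rot": [0,0,0],"fingers": 24},{"linear": [0,0,0],"rot": [0,0,0],"fingers": 24}]'

```text
time_s: 13.1
eef_pos: [0.4522, 0.0795, 0.2261]
ee_rot: [1.021, -2.971, -0.0]
force: [-3.5, 1.1, -1.9]
width: 0.0302
grip_force: 26.7
```

Request:
step_arm --targets '[{"linear": [0,0,-0.7],"rot": [0,0,0],"fingers": 24},{"linear": [0,0,-0.5],"rot": [0,0,0],"fingers": 24},{"linear": [0,0,0],"rot": [0,0,0],"fingers": 24}]'

```text
time_s: 13.48
eef_pos: [0.4523, 0.0795, 0.2274]
ee_rot: [1.022, -2.971, -0.0]
force: [-4.8, 2.0, -2.3]
width: 0.0305
grip_force: 26.7
```

Request:
step_arm --targets '[{"linear": [0,0,-0.5],"rot": [0,0,0],"fingers": 24},{"linear": [0,0,0],"rot": [0,0,0],"fingers": 24}]'

```text
time_s: 13.72
eef_pos: [0.4522, 0.0795, 0.2275]
ee_rot: [1.021, -2.971, -0.0]
force: [-2.2, 2.2, -5.5]
width: 0.0302
grip_force: 26.3
```

The motion has stopped at 90 mm and the force is rising, which fits the solid stop. One last look.

Request:
step_arm --targets '[{"linear": [0,0,0],"rot": [0,0,0],"fingers": 24},{"linear": [0,0,0],"rot": [0,0,0],"fingers": 24},{"linear": [0,0,0],"rot": [0,0,0],"fingers": 24},{"linear": [0,0,0],"rot": [0,0,0],"fingers": 24}]'

```text
time_s: 14.22
eef_pos: [0.4522, 0.0795, 0.2276]
ee_rot: [1.021, -2.971, -0.0]
force: [-2.1, 1.3, -9.0]
width: 0.0303
grip_force: 25.9
```

```bash
python3 - <<'E'
from h import *
s=arm.read_state();w=arm.capture('wrist');sc=arm.capture('scene')
print(s['time_s'],s['eef_pos'],s['force'],s['width'])
b=cv2.resize(sc[175:300,320:420],(400,500),interpolation=cv2.INTER_CUBIC);a=cv2.resize(w[140:240,280:360],(400,500),interpolation=cv2.INTER_CUBIC)
save('w6',np.hstack([a,b]))
E
```

```text
14.225 [0.45224283 0.07948051 0.22756069] [-2.09005839  1.34630516 -9.03555377] 0.030320434893914866
```

View pics/w6.png

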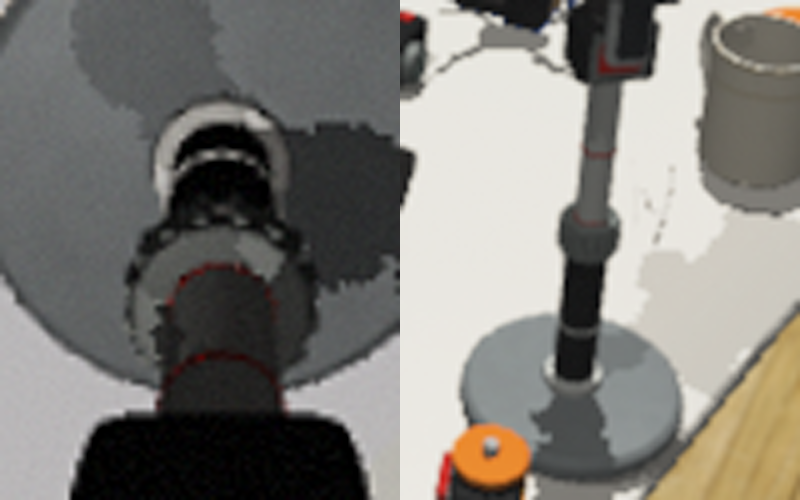

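The second red ring is level with the collar lip (left 222,268; right 590,220), the foot is flat and the button is pressed. The upward pull has crept to 9 N, so I ease off a touch.

Request:
step_arm --targets '[{"linear": [0,0,0.3],"rot": [0,0,0],"fingers": 24},{"linear": [0,0,0],"rot": [0,0,0],"fingers": 24},{"linear": [0,0,0],"rot": [0,0,0],"fingers": 24},{"linear": [0,0,0],"rot": [0,0,0],"fingers": 24}]'

```text
time_s: 14.82
eef_pos: [0.4523, 0.0795, 0.2276]
ee_rot: [1.022, -2.971, 0.0]
force: [-3.6, 1.6, -8.0]
width: 0.0306
grip_force: 26.1
```

Request:
step_arm --targets '[{"linear": [0,0,0],"rot": [0,0,0],"fingers": 24},{"linear": [0,0,0],"rot": [0,0,0],"fingers": 24},{"linear": [0,0,0],"rot": [0,0,0],"fingers": 24},{"linear": [0,0,0],"rot": [0,0,0],"fingers": 24}]'

```text
time_s: 15.32
eef_pos: [0.4523, 0.0795, 0.2275]
ee_rot: [1.022, -2.971, 0.0]
force: [-2.8, 1.2, -8.0]
width: 0.0302
grip_force: 26.2
```

Steady at the stop: 8 N of pull including the mast's weight, which is well below what would lift the foot. Handing in.

```bash
python3 -c "
from station import arm
print(arm.sign_off())"
```

```text
the job is handed in; nothing more can be done
None
```

The mast is at its second and last stop, held there with the button squeezed in at about 26 N, and the job is handed in. On a first try I gripped too high and briefly lifted the foot about 8 mm; I set it back, about 2 mm from where it stood.

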